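Stopper the sample tubes and tip the wide one over the light panel

ROBOT

A 7-joint arm with a two-finger parallel gripper is mounted at the origin on the work surface. World frame = base frame: x ahead of the robot, y to its left, z up, the work surface at z = 0. Lengths are in m, angles in degrees, forces in N, time in s.
With the tool pointing down it reaches from about 0.425 to 0.875 m from the base axis. Payload 4.7 kg.
Tool frame: the origin (TCP) lies on the centre line of the jaws, within the pads' length; the fingertips stand 8 mm ahead of it and the grasp point (between the pads) lies 11 mm behind it; z points along the fingers, y is the direction in which the jaws open and shut (so a half turn about z gives the same grasp; the last joint's range is limited). The gripper opens to 87 mm and grips with 3 to 60 N. Pads are 19 mm wide; open, the fingers measure 117 mm over their backs; the gripper's body (75 mm by 190 mm) begins 51 mm behind the grasp point.
Start: joints at [-68.348, 18.392, -4.016, 83.108, 1.295, 78.541, -3.26], TCP at [0.231, 0.607, 0.231] pointing down, gripper open.
Joint ranges: [-163.93, 163.93], [-17.29, 119.83], [-79.2, 71.16], [3.27, 140.29], [-89.18, 269.18], [5.43, 117.66], [-154.24, 154.24]. Speed limits (degrees/s): [147.25, 147.25, 180, 180, 180, 180, 180].

INTERFACE

Orientations are given as [roll, pitch, yaw] about the fixed x, y, z axes, in that order (R = Rz(yaw) Ry(pitch) Rx(roll)).
In Python, from cell import env gives the robot as it stands. The module is installed in compiled form; this text tells all that it offers.
- The arm moves only by the tool move_arm, never from a script. Its argument "steps" is a list of rows, each a list of 2 entries, a list of its own where there are three numbers: the shift along the tool's x, y, z in m, then the turn about the tool's z in rad. A call has 1 to 20 rows; each row is the pose to reach, as a shift and turn from the pose commanded when the call began, along the tool's axes at that moment; what a row does not reach only later rows make up. A row lasts 1/8 s, in which the tool goes at most 62.5 mm and 10.7 degrees, less where a joint would pass 70% of its speed; a pose out of reach is approached as far as the arm can. A call with a gripper value outside its range is refused whole. "hand" is the closure, from -1 (fully open) to 1 (shut), set as the call begins (left out, the last holds). The fingers move at their own pace and stop on an object; "squeeze" is the grip in N (left out, the last holds). Time passes only in rows, so rows that repeat a pose let the fingers close. It gives the time, the measured TCP pose, the force and the opening at its end, in the units of the state.
- env.get_obs(): the state, without advancing time (a new reading comes with each control period).
- env.read_camera(name): name is "scene" or "top" or "wrist"; returns (picture, depth): 420x560x3 uint8, red, green, blue; 420x560 float32, m along the optical axis (not along the pixel's ray), 0 where there is no reading.
- env.calibration(name): a dict with "intrinsics" (3x3 intrinsics, pixels), "position" and "orientation" of the camera in the world; the wrist camera has in their place "mount" (4x4, takes a point from camera to tool coordinates, whose origin is the TCP and whose axes are the flange's). Camera axes: x right, y up, looking along -z (the intrinsics and any distortion apply to the point x, -y, -z); pixel columns grow to the right and rows downward; lengths in m; the calibration is good to about 2 mm. The wrist camera is an equidistant fisheye: a pixel r from the principal point sees the ray r / f radians off the axis. A picture is of the moment at which its call begins: read the wrist's pose just before it. calibration takes no time and is no camera call.
- env.sign_off(): hands the job in, once; it reports no verdict.
Trained networks look in the newest picture that a camera, given by its name, has taken for a name from the list of things; names that differ only in an ending like _2 or _b are one class to them, and where a whole thing is asked for, a point or a joint stands for the part that bears it (a point fixed in the world has none). Each returns a list of dicts, best first, with "conf" (0 to 1); they miss things now and then, are a little off and sometimes report something else, mostly with a low value. They report only what shows in the picture. A call takes as long as a camera call.
- env.cut_out(camera, query): "region" (420x560 bool, what is visible of it) and "uv" ([column, row] in pixels, amid what is visible of it).
The state is a dict: "time_s": time; "qpos": joint angles; "joint_velocities": joint speeds; "effort": joint torques, N m; "tool_pos": TCP position; "tool_rot": TCP orientation; "force": force on the tool from outside, world axes, zero at the start; "wrist_torque": the same for the moment, N m; "grip_width": finger opening in m.
Only numpy, scipy, OpenCV 4.12 (cv2) and the standard library are available. Lean on these libraries where they do the work, as an engineer would, in place of code of your own. Each camera call takes 0.05 s, during which the arm holds its last target. There are 200 camera calls.

TASK

Two open sample tubes, a wide and a slim one, stand in their racks: close each with the loose rubber stopper that fits it, pushed in until its head rests on the rim. Then draw the wide tube up out of its rack and tip it to about 45 degrees, stopper end uppermost, with its middle over the light panel and the whole tube raised some 10 to 20 cm above the bench, so that its pellet can be looked at. Finish while holding it still like that in the gripper; leave the slim tube in its rack and everything else where it stands.

Things in the scene. Friction and masses are not known exactly. Their poses are not given: they have to be found in the camera images.
- wide_tube: wide open translucent plastic test tube with a flat foot and a brown dried pellet at the bottom; outer diameter 35 mm, bore 28 mm, 120 mm long, under 0.1 kg. Origin: centre of the underside; its z runs up the tube to the mouth. It starts upright in the wide rack, foot 10 mm above the bench, standing 70 mm out of the rack's top.
- wide_tube_rim (a point): centre of the mouth of the wide tube, on its axis 120 mm above its foot
- wide_stopper: loose brown rubber stopper that fits the wide tube: a round knob to grip (19 mm diameter, 23 mm tall) on a flat head (31 mm diameter, 5 mm thick) on a plug 14 mm long, 24.4 mm diameter (narrowing to 20 mm at the foot). Starts standing plug down on the bench. Origin: centre of the plug's underside; z up through the knob, whose top is 42 mm above the origin. The plug drops into the tube with play until the head rests on the rim.
- wide_stopper_seat (a point): centre of the underside of the wide stopper's head, 14 mm above the stopper's origin; it meets the tube's rim when home
- wide_rack_socket (a point): centre of the mouth, in the rack's top face, of the hole in which the wide tube starts: a fixed white block 70 x 120 mm, 60 mm high, with two equal holes of 37.5 mm diameter, 50 mm deep and 56 mm apart along the block's y (long side). The tube stands in the hole at -y; the other is empty. Axes: z up, y along the block's long side.
- slim_tube: slim open translucent plastic test tube with a flat foot and a brown dried pellet at the bottom; outer diameter 24 mm, bore 17.4 mm, 120 mm long, under 0.1 kg. Origin: centre of the underside; its z runs up the tube to the mouth. It starts upright in the slim rack, foot 10 mm above the bench, standing 70 mm out of the rack's top.
- slim_tube_rim (a point): centre of the mouth of the slim tube, on its axis 120 mm above its foot
- slim_stopper: loose brown rubber stopper that fits the slim tube: a round knob to grip (16 mm diameter, 23 mm tall) on a flat head (21 mm diameter, 5 mm thick) on a plug 14 mm long, 14 mm diameter (narrowing to 11 mm at the foot). Starts standing plug down on the bench. Origin: centre of the plug's underside; z up through the knob, whose top is 42 mm above the origin. The plug drops into the tube with play until the head rests on the rim.
- slim_stopper_seat (a point): centre of the underside of the slim stopper's head, 14 mm above the stopper's origin; it meets the tube's rim when home
- slim_rack_socket (a point): centre of the mouth, in the rack's top face, of the hole in which the slim tube starts: a fixed white block 70 x 120 mm, 60 mm high, with two equal holes of 26.5 mm diameter, 50 mm deep and 56 mm apart along the block's y (long side). The tube stands in the hole at -y; the other is empty. Axes: z up, y along the block's long side.
- wide_tube_mid (a point): middle of the wide tube's length, on its axis 60 mm above its foot
- light_panel: flat aluminium-framed white light panel fixed on the bench in front of the robot, 140 mm along its x, 180 mm along its y, 19 mm high; origin at the centre of its underside, z up
- reagent_bottle: bystander, to be left alone: squat dark-brown bottle with black cap, 44 mm diameter, 85 mm tall, at the far side between the racks; origin at the middle of its underside
- dish: bystander, to be left alone: flat round closed dish, 90 mm diameter, 15 mm high, on the robot's left; origin at the middle of its underside
- beaker: bystander, to be left alone: open clear beaker, 68 mm diameter at the rim, 80 mm tall, on the robot's right; origin at the middle of its underside
- spatula: bystander, to be left alone: slender flat steel laboratory spatula, 170 mm long, 5 mm thick, lying at the near right; origin at the middle of its underside, handle to -x
- jar: bystander, to be left alone: clear jar with white lid, 60 mm diameter, 70 mm tall, at the left edge; origin at the middle of its underside
- vial: bystander, to be left alone: small brown vial with blue cap, 22 mm diameter, 45 mm tall, between the light panel and the racks; origin at the middle of its underside

How it is judged:
By the outcome, as a careful person would: the job done as asked, in the order asked, and still so for the second after the job is handed in, while the arm keeps its last pose, push and grip.
It also fails if it takes over 59 s, if anything falls off the work surface, if the arm or the gripper's body presses on something with over 40 N, if the wrist force passes 120 N, or if a joint passes its speed limit or range.

## Working session

There is one attempt and no reset: what is moved stays moved. The work goes in short steps, Python scripts to look and compute and a tool call to move; the robot and the scene stay as the last step left them, time stands still between calls to the robot, and variables do not carry over. Pictures are saved under pics/ and viewed, about 8 in all and at most 12, crops included, and the job is handed in when it is done.

Besides the shell and the picture viewer there is one more tool, called after ">>>" as name(argument=value, ...) on one line, values as JSON. move_arm: Moves the arm, as the interface text tells. Its arguments: {"type":"object","properties":{"steps":{"type":"array"},"hand":{"type":"number"},"squeeze":{"type":"number"}},"required":["steps"]}

```bash
mkdir -p pics; cat > h.py <<'E'
import numpy as np, cv2
from cell import env
from scipy.spatial.transform import Rotation as R
def pose():
    o=env.get_obs(); return np.array(o['tool_pos']), o['tool_rot'], o
def Rm(r):
    return R.from_euler('xyz',r,degrees=True).as_matrix()
def cloud(name,depth):
    c=env.calibration(name);K=np.array(c['intrinsics']);h,w=depth.shape
    u,v=np.meshgrid(np.arange(w),np.arange(h))
    x=(u-K[0,2])/K[0,0];y=(v-K[1,2])/K[1,1]
    if name=='wrist':
        th=np.hypot(x,y);s=np.where(th>1e-9,np.tan(np.minimum(th,1.5))/np.maximum(th,1e-9),1);x=x*s;y=y*s
    P=np.stack([x*depth,-y*depth,-depth],-1)
    if name=='wrist':
        M=np.array(c['mount']);p,r,_=pose()
        P=P@M[:3,:3].T+M[:3,3];return P@Rm(r).T+p
    o=np.array(c['orientation']);
    Ro=o if o.shape==(3,3) else (Rm(o) if o.size==3 else None)
    return P@Ro.T+np.array(c['position'])
E
python3 - <<'E'
from h import *
for n in ['scene','top','wrist']: print(n,env.calibration(n))
print(env.get_obs())
a,d=env.read_camera('top');b,e=env.read_camera('scene')
cv2.imwrite('pics/top.png',a[...,::-1]);cv2.imwrite('pics/scene.png',b[...,::-1])
for cam,dd in (('top',d),('scene',e)):
  P=cloud(cam,dd)
  for q in ['wide_tube','wide_stopper','slim_tube','slim_stopper','wide_rack_socket','slim_rack_socket','light_panel','vial','reagent_bottle','beaker','jar','dish','spatula']:
    for x in env.cut_out(cam,q)[:2]:
        m=x['region']&(dd>0);p=P[m]
        if len(p): print(cam,q,round(x['conf'],2),np.round(x['uv']),m.sum(),np.round(np.median(p,0),3),'lo',np.round(np.percentile(p,3,axis=0),3),'hi',np.round(np.percentile(p,97,axis=0),3))
E
```

```text
scene {'intrinsics': array([[521.65695827,   0.        , 292.24305805],
       [  0.        , 521.65695827, 207.52511171],
       [  0.        ,   0.        ,   1.        ]]), 'position': array([0.95695467, 0.67041631, 1.068478  ]), 'orientation': array([ 38.79368412,   0.44918318, 145.1204776 ])}
top {'intrinsics': array([[395.75188887,   0.        , 274.6089211 ],
       [  0.        , 395.75188887, 210.92608199],
       [  0.        ,   0.        ,   1.        ]]), 'position': array([0.33823377, 0.0248202 , 1.11601623]), 'orientation': array([ 12.34570499,   0.11712243, -89.54977875])}
wrist {'intrinsics': array([[325.1922621 ,   0.        , 274.13650994],
       [  0.        , 325.1922621 , 209.88293162],
       [  0.        ,   0.        ,   1.        ]]), 'mount': array([[ 8.63288383e-04,  9.66832955e-01,  2.55408089e-01,
         7.05022091e-02],
       [ 9.99998827e-01, -5.11538712e-04, -1.44363042e-03,
        -7.81110647e-05],
       [-1.26509834e-03,  2.55409035e-01, -9.66832263e-01,
        -1.53473990e-01],
       [ 0.00000000e+00,  0.00000000e+00,  0.00000000e+00,
     
[... 3529 characters left out ...]
139  0.059] lo [ 0.599 -0.213  0.006] hi [ 0.667 -0.099  0.065]
scene reagent_bottle 0.65 [226. 252.] 440 [0.693 0.016 0.054] lo [ 0.672 -0.003  0.009] hi [0.71  0.027 0.087]
scene beaker 0.88 [185. 143.] 730 [ 0.607 -0.357  0.055] lo [ 0.576 -0.402  0.003] hi [ 0.636 -0.339  0.082]
scene jar 0.87 [411. 357.] 1019 [0.522 0.454 0.068] lo [0.47  0.42  0.003] hi [0.542 0.478 0.075]
scene dish 0.81 [345. 353.] 1388 [0.621 0.366 0.017] lo [0.582 0.328 0.012] hi [0.66  0.404 0.021]
scene spatula 0.76 [225. 129.] 150 [ 0.467 -0.402  0.006] lo [ 0.369 -0.413  0.001] hi [ 0.523 -0.394  0.011]
scene spatula 0.19 [206. 172.] 232 [ 0.634 -0.18   0.107] lo [ 0.621 -0.2    0.063] hi [ 0.643 -0.175  0.133]
```

View pics/scene.png

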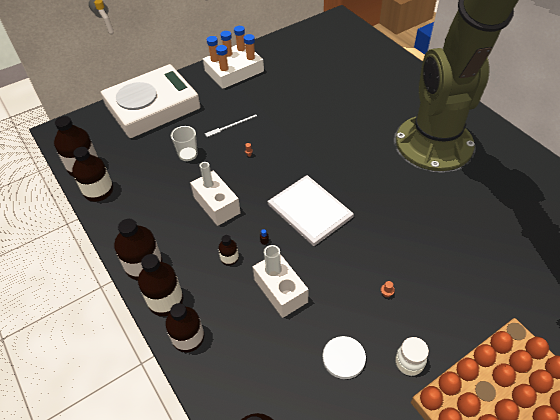

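```bash
cat >> h.py <<'E'
def to(target,yaw=None):
    """shift in tool axes from the present pose to a world target"""
    p,r,o=pose(); s=Rm(r).T@(np.array(target)-p)
    d=None if yaw is None else np.radians((r[2]-yaw+180)%360-180)  # tool z is down
    print('t',round(o['time_s'],2),'pose',np.round(p,4),np.round(r,2),'grip',round(o['grip_width'],4),'F',np.round(o['force'],1),'shift',np.round(s,4),'turn',None if d is None else round(d,3),'q',np.round(o['qpos']))
E
python3 - <<'E'
from h import *
to([0.43,0.295,0.20],180)
E
```

```text
t 1.4 pose [0.2313 0.6075 0.2306] [179.99   0.   159.16] grip 0.0871 F [-0.1  0.3 -0.2] shift [-0.2969 -0.2214  0.0306] turn -0.364 q [-68.  18.  -4.  83.   1.  79.  -3.]
```

>>> move_arm(steps=[[[-0.1,-0.08,0],-0.15],[[-0.2,-0.15,0.03],-0.3],[[-0.309,-0.227,0.08],-0.364],[[-0.309,-0.227,0.08],-0.364],[[-0.309,-0.227,0.08],-0.364],[[-0.309,-0.227,0.08],-0.364],[[-0.309,-0.227,0.08],-0.364],[[-0.309,-0.227,0.08],-0.364],[[-0.309,-0.227,0.08],-0.364],[[-0.309,-0.227,0.08],-0.364]], hand=-1)

```text
time_s: 2.65
tool_pos: [0.4384, 0.2875, 0.151]
tool_rot: [179.9, 0.0, -179.8]
force: [-0.9, -0.3, 0.7]
grip_width: 0.087
```

```bash
cat >> h.py <<'E'
def look(q,zlo,zhi,fn=None):
    p,r,o=pose(); a,d=env.read_camera('wrist');P=cloud('wrist',d)
    if fn: cv2.imwrite('pics/'+fn,a[...,::-1])
    for x in env.cut_out('wrist',q)[:2]:
        m=x['region']&(d>0)
        pts=P[m];print(q,round(x['conf'],2),np.round(x['uv']),m.sum(),'z',np.round(np.percentile(pts[:,2],[3,50,97]),4))
        s=pts[(pts[:,2]>zlo)&(pts[:,2]<zhi)]
        if len(s)>10:
            c,rad=cv2.minEnclosingCircle(s[:,:2].astype(np.float32))
            print('  slice',len(s),'circle',np.round(c,4),round(rad,4),'mean',s.mean(0).round(4),'mid',((np.percentile(s,2,axis=0)+np.percentile(s,98,axis=0))/2).round(4),'ext',(np.percentile(s,98,axis=0)-np.percentile(s,2,axis=0)).round(4))
    return a,d,P
E
python3 - <<'E'
from h import *
look('wide_stopper',0.03,0.05,'w1.png')
to([0.443,0.296,0.03],180)
E
```

```text
t 2.75 pose [0.4387 0.2868 0.1509] [ 1.7997e+02  2.0000e-02 -1.7984e+02] grip 0.087 F [0.7 0.3 0.7] shift [-0.0043  0.0091  0.1209] turn 0.003 q [-43.   6.   7. 107.  -1.  67.  55.]
```

View pics/w1.png

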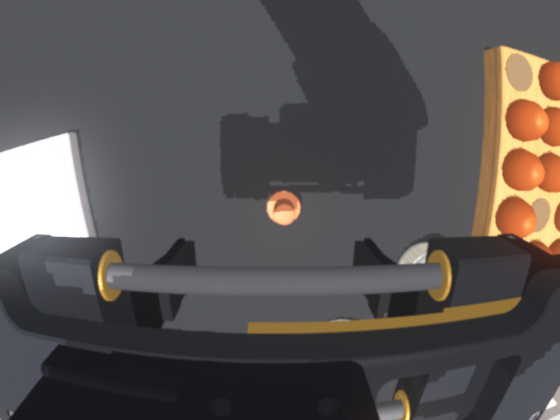

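```bash
cat >> h.py <<'E'
def orange(near,zlo,zhi,rmax=0.04):
    a,d=env.read_camera('wrist');P=cloud('wrist',d)
    hsv=cv2.cvtColor(a,cv2.COLOR_RGB2HSV)
    m=(hsv[...,1]>110)&(hsv[...,0]<18)&(hsv[...,2]>60)&(d>0)&(np.hypot(P[...,0]-near[0],P[...,1]-near[1])<rmax)&(P[...,2]>zlo)&(P[...,2]<zhi)
    s=P[m]; print(len(s),'mid',((np.percentile(s,2,axis=0)+np.percentile(s,98,axis=0))/2).round(4),'ext',(np.percentile(s,98,axis=0)-np.percentile(s,2,axis=0)).round(4),'zmax',np.percentile(s[:,2],97).round(4))
    for lo,hi in ((zlo,.024),(.036,zhi)):
        t=s[(s[:,2]>lo)&(s[:,2]<hi)]
        if len(t)>5:print('  ',lo,hi,len(t),'mean',t.mean(0).round(4),'circle',cv2.minEnclosingCircle(t[:,:2].astype(np.float32)))
E
python3 - <<'E'
from h import *
orange((0.443,0.296),0.003,0.06)
to([0.443,0.296,0.03],180)
E
```

```text
581 mid [0.4381 0.2977 0.0291] ext [0.0228 0.0258 0.0257] zmax 0.0419
   0.003 0.024 315 mean [0.4337 0.2982 0.0183] circle ((0.4410645365715027, 0.29643139243125916), 0.015470021404325962)
   0.036 0.06 204 mean [0.4378 0.2974 0.0406] circle ((0.44124263525009155, 0.29638049006462097), 0.009481620043516159)
t 2.8 pose [0.4388 0.2864 0.1508] [ 1.7998e+02  2.0000e-02 -1.7987e+02] grip 0.0868 F [0.8 0.  0.6] shift [-0.0041  0.0095  0.1208] turn 0.002 q [-43.   6.   7. 107.  -1.  67.  55.]
```

>>> move_arm(steps=[[[-0.0024,0.01,0.05],0],[[-0.0024,0.01,0.09],0],[[-0.0024,0.01,0.11],0],[[-0.0024,0.01,0.1208],0],[[-0.0024,0.01,0.1208],0],[[-0.0024,0.01,0.1208],0]])

```text
time_s: 3.55
tool_pos: [0.4425, 0.296, 0.0309]
tool_rot: [179.9, 0.1, -180.0]
force: [0.8, -0.4, 0.2]
grip_width: 0.0872
```

>>> move_arm(steps=[[[0,0,0],0],[[0,0,0],0],[[0,0,0],0],[[0,0,0],0],[[0,0,0],0],[[0,0,0],0],[[0,0,0],0],[[0,0,0],0]], hand=1, squeeze=20)

```text
time_s: 4.55
tool_pos: [0.4417, 0.2954, 0.0298]
tool_rot: [180.0, 0.0, -180.0]
force: [1.5, -0.5, 0.6]
grip_width: 0.0183
```

```bash
python3 - <<'E'
from h import *
to([0.639,0.1235,0.24],180)
E
```

```text
t 4.55 pose [0.4417 0.2954 0.0298] [ 180.      0.   -179.98] grip 0.0183 F [ 1.5 -0.5  0.6] shift [-0.1972 -0.172  -0.2102] turn 0.0 q [-43.  15.   7. 112.  -2.  53.  55.]
```

>>> move_arm(steps=[[[0,0,-0.05],0],[[0,0,-0.11],0],[[0,0,-0.17],0],[[-0.04,-0.04,-0.21],0],[[-0.08,-0.08,-0.21],0],[[-0.12,-0.12,-0.21],0],[[-0.15,-0.15,-0.21],0],[[-0.17,-0.165,-0.21],0],[[-0.182,-0.172,-0.21],0],[[-0.182,-0.172,-0.21],0],[[-0.182,-0.172,-0.21],0],[[-0.182,-0.172,-0.21],0]])

```text
time_s: 6.05
tool_pos: [0.6231, 0.1247, 0.2399]
tool_rot: [180.0, -0.0, -179.9]
force: [0.8, 1.0, -0.6]
grip_width: 0.0186
```

```bash
cat >> h.py <<'E'
def ring(q,near,fn,zlo=0.126,zhi=0.138):
    a,d,P=look(q,zlo,zhi,fn)
    m=(d>0)&(np.hypot(P[...,0]-near[0],P[...,1]-near[1])<.04)&(P[...,2]>zlo)&(P[...,2]<zhi)
    s=P[m]; print('ring',len(s))
    if len(s)>5: print(cv2.minEnclosingCircle(s[:,:2].astype(np.float32)),((np.percentile(s,2,axis=0)+np.percentile(s,98,axis=0))/2).round(4))
E
python3 - <<'E'
from h import *
ring('wide_tube',(0.639,0.1235),'w2.png')
to([0.639,0.1235,0.24],180)
E
```

```text
wide_tube 0.64 [269. 210.] 1283 z [0.0425 0.0967 0.1298]
  slice 281 circle [0.6362 0.122 ] 0.017 mean [0.6288 0.1211 0.129 ] mid [0.6317 0.1217 0.1286] ext [0.0217 0.0324 0.0038]
ring 303
((0.637229323387146, 0.12170371413230896), 0.0173165425658226) [0.6327 0.1217 0.1286]
t 6.15 pose [0.6233 0.1243 0.24  ] [ 1.7997e+02  1.0000e-02 -1.7991e+02] grip 0.0184 F [-1.3 -0.7 -0.6] shift [-0.0157 -0.0008  0.    ] turn 0.002 q [-28.  17.  18.  85.  -5.  79.  80.]
```

View pics/w2.png

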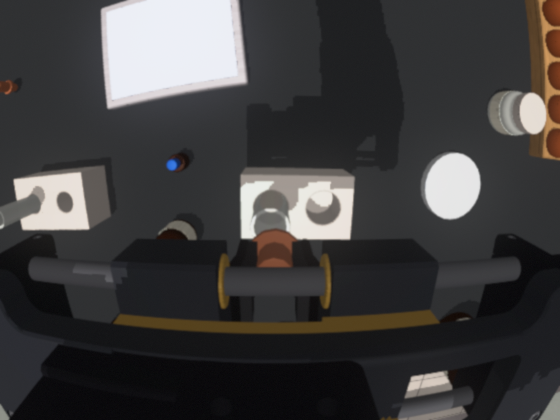

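>>> move_arm(steps=[[[-0.007,-0.002,0.02],0],[[-0.0142,-0.0027,0.05],0],[[-0.0142,-0.0027,0.068],0],[[-0.0142,-0.0027,0.072],0],[[-0.0142,-0.0027,0.076],0],[[-0.0142,-0.0027,0.08],0],[[-0.0142,-0.0027,0.084],0],[[-0.0142,-0.0027,0.084],0]])

```text
time_s: 7.15
tool_pos: [0.6378, 0.1208, 0.1557]
tool_rot: [180.0, -0.0, -180.0]
force: [0.4, 0.4, -0.4]
grip_width: 0.0182
```

>>> move_arm(steps=[[[0,0,0.003],0],[[0,0,0.006],0],[[0,0,0.0085],0],[[0,0,0.0105],0],[[0,0,0.0105],0],[[0,0,0.0105],0]])

```text
time_s: 7.9
tool_pos: [0.6382, 0.1207, 0.1458]
tool_rot: [180.0, 0.0, -180.0]
force: [-0.6, 0.7, 3.0]
grip_width: 0.0184
```

```bash
python3 - <<'E'
from h import *
to([0.639,0.1235,0.146],180)
a,d=env.read_camera('scene');cv2.imwrite('pics/s2.png',cv2.resize(a[200:320,220:340,::-1],None,fx=4,fy=4,interpolation=cv2.INTER_CUBIC))
E
```

```text
t 7.9 pose [0.6382 0.1207 0.1458] [ 1.7999e+02  4.0000e-02 -1.7999e+02] grip 0.0184 F [-0.6  0.7  3. ] shift [-0.0008  0.0028 -0.0002] turn 0.0 q [-27.  22.  17.  90.  -7.  69.  82.]
```

View pics/s2.png

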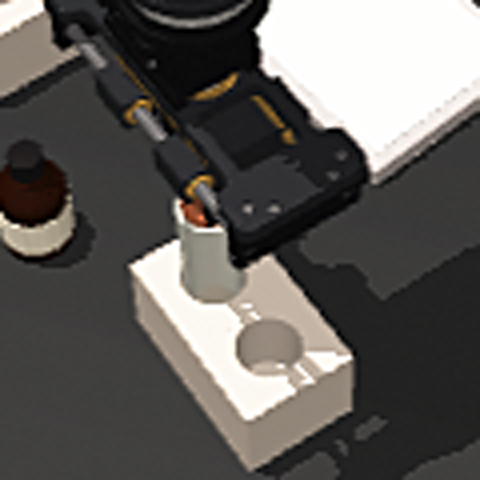

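>>> move_arm(steps=[[[0,0,0.0005],0],[[0,0,0.0005],0],[[0,0,0.0005],0],[[0,0,0.0005],0]], hand=-0.2)

```text
time_s: 8.45
tool_pos: [0.6379, 0.1207, 0.1446]
tool_rot: [-180.0, -0.0, -180.0]
force: [0.4, -1.1, -0.0]
grip_width: 0.0483
```

>>> move_arm(steps=[[[0,0,-0.03],0],[[0.01,0,-0.08],0],[[0.02,0,-0.11],0],[[0.03,0,-0.12],0],[[0.03,0,-0.12],0],[[0.03,0,-0.12],0]], hand=-1)

```text
time_s: 9.2
tool_pos: [0.6073, 0.1207, 0.2629]
tool_rot: [-180.0, -0.1, -180.0]
force: [0.4, 0.3, -0.4]
grip_width: 0.0867
```

```bash
python3 - <<'E'
from h import *
a,d,P=look('wide_stopper',0.12,0.17,'w3.png')
look('wide_tube',0.12,0.132)
m=(d>0)&(np.hypot(P[...,0]-.6372,P[...,1]-.1215)<.03)
z=P[m][:,2];print(np.histogram(z,bins=np.arange(.1,.18,.004)))
k=P[m];
for lo,hi in((.15,.17),(.132,.14),(.126,.1315)):
  t=k[(k[:,2]>lo)&(k[:,2]<hi)]
  if len(t)>5: print(lo,len(t),cv2.minEnclosingCircle(t[:,:2].astype(np.float32)),t[:,2].mean())
cv2.imwrite('pics/w3c.png',cv2.resize(a[150:270,200:340,::-1],None,fx=4,fy=4,interpolation=cv2.INTER_CUBIC))
to([0.466,-0.264,0.15],180)
E
```

```text
wide_tube 0.62 [276. 212.] 648 z [0.0567 0.1038 0.1299]
  slice 185 circle [0.6358 0.1224] 0.0171 mean [0.6252 0.1229 0.1271] mid [0.6296 0.1224 0.1257] ext [0.018  0.0327 0.0098]
(array([ 32,  34,  31,  37,  40,  39,  52, 159, 388,  27,  24,  33,  28,
        45, 335,   0,   0,   0,   0]), array([0.1  , 0.104, 0.108, 0.112, 0.116, 0.12 , 0.124, 0.128, 0.132,
       0.136, 0.14 , 0.144, 0.148, 0.152, 0.156, 0.16 , 0.164, 0.168,
       0.172, 0.176]))
0.15 392 ((0.63694167137146, 0.12190519273281097), 0.00964664202183485) 0.15673624266778866
0.132 415 ((0.6373597383499146, 0.12151697278022766), 0.015725815668702126) 0.13442803444506735
0.126 190 ((0.6371219754219055, 0.12210088223218918), 0.01737031899392605) 0.1289239082224818
t 9.4 pose [0.6077 0.1206 0.2635] [-1.7996e+02 -1.0000e-01 -1.8000e+02] grip 0.0874 F [-0.5  0.3 -0.7] shift [ 0.1416 -0.3845  0.114 ] turn 0.0 q [-28.  14.  18.  86.  -4.  81.  80.]
```

View pics/w3c.png

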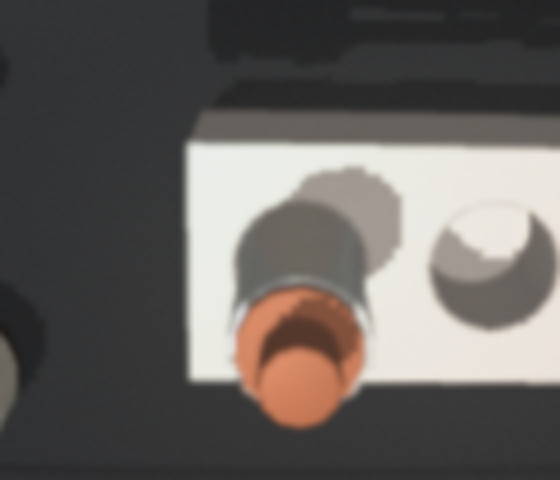

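>>> move_arm(steps=[[[0.02,-0.05,0],0],[[0.04,-0.11,0],0],[[0.06,-0.17,0],0],[[0.09,-0.23,0],0],[[0.11,-0.29,0.03],0],[[0.13,-0.34,0.07],0],[[0.1416,-0.37,0.1],0],[[0.1416,-0.3845,0.114],0],[[0.1416,-0.3845,0.114],0],[[0.1416,-0.3845,0.114],0],[[0.1416,-0.3845,0.114],0],[[0.1416,-0.3845,0.114],0]])

```text
time_s: 10.9
tool_pos: [0.4672, -0.2631, 0.1514]
tool_rot: [180.0, 0.1, -179.9]
force: [1.1, 0.2, 0.4]
grip_width: 0.0872
```

```bash
python3 - <<'E'
from h import *
orange((0.466,-0.264),0.003,0.06)
to([0.466,-0.264,0.03],180)
E
```

```text
464 mid [ 0.4629 -0.2677  0.0294] ext [0.0159 0.0172 0.0259] zmax 0.0422
   0.003 0.024 133 mean [ 0.4591 -0.2677  0.0184] circle ((0.46376851201057434, -0.2676524519920349), 0.01022745855152607)
   0.036 0.06 279 mean [ 0.4638 -0.2678  0.0409] circle ((0.4644012451171875, -0.2677866518497467), 0.007940515875816345)
t 10.95 pose [ 0.467  -0.2633  0.1513] [-1.8000e+02  6.0000e-02 -1.7991e+02] grip 0.0871 F [-0.1  0.2 -0.2] shift [ 0.0012 -0.0007  0.1213] turn 0.002 q [ -5.   8.  35. 106.  -5.  67. 121.]
```

>>> move_arm(steps=[[[0.0024,-0.0041,0.05],0],[[0.0024,-0.0041,0.09],0],[[0.0024,-0.0041,0.11],0],[[0.0024,-0.0041,0.121],0],[[0.0024,-0.0041,0.121],0],[[0.0024,-0.0041,0.121],0]])

```text
time_s: 11.7
tool_pos: [0.4649, -0.2683, 0.0308]
tool_rot: [-180.0, 0.1, -180.0]
force: [0.2, -0.7, -0.6]
grip_width: 0.087
```

>>> move_arm(steps=[[[0,0,0],0],[[0,0,0],0],[[0,0,0],0],[[0,0,0],0],[[0,0,0],0],[[0,0,0],0],[[0,0,0],0],[[0,0,0],0]], hand=1, squeeze=20)

```text
time_s: 12.7
tool_pos: [0.4641, -0.2679, 0.0297]
tool_rot: [180.0, 0.0, -180.0]
force: [0.4, -0.3, 0.3]
grip_width: 0.0154
```

```bash
python3 - <<'E'
from h import *
to([0.617,-0.188,0.24],180)
E
```

```text
t 12.7 pose [ 0.4641 -0.2679  0.0297] [ 179.99    0.   -179.99] grip 0.0154 F [ 0.4 -0.3  0.3] shift [-0.153   0.0799 -0.2102] turn 0.0 q [ -2.  18.  34. 113. -12.  53. 127.]
```

>>> move_arm(steps=[[[0,0,-0.05],0],[[0,0,-0.11],0],[[0,0,-0.16],0],[[-0.03,0.02,-0.2],0],[[-0.08,0.04,-0.21],0],[[-0.12,0.06,-0.21],0],[[-0.14,0.075,-0.21],0],[[-0.15,0.08,-0.21],0],[[-0.15,0.08,-0.21],0],[[-0.15,0.08,-0.21],0],[[-0.15,0.08,-0.21],0]])

```text
time_s: 14.08
tool_pos: [0.6131, -0.1892, 0.2402]
tool_rot: [180.0, 0.0, 179.9]
force: [-0.4, 0.0, -0.2]
grip_width: 0.0154
```

```bash
python3 - <<'E'
from h import *
ring('slim_tube',(0.633,-0.188),'w4.png')
to([0.633,-0.188,0.156],180)
E
```

```text
slim_tube 0.95 [275. 221.] 918 z [0.057  0.1084 0.1297]
  slice 225 circle [ 0.6327 -0.1884] 0.0121 mean [ 0.6292 -0.1883  0.1288] mid [ 0.6305 -0.1883  0.1284] ext [0.0179 0.0223 0.0038]
ring 230
((0.6329197883605957, -0.18826988339424133), 0.012104668654501438) [ 0.6306 -0.1883  0.1284]
t 14.18 pose [ 0.6135 -0.1886  0.2401] [1.7999e+02 3.0000e-02 1.7994e+02] grip 0.0159 F [-0.1 -0.1  0.6] shift [-0.0195  0.0006  0.0841] turn -0.001 q [-10.  19.  32.  85. -10.  79. 112.]
```

View pics/w4.png

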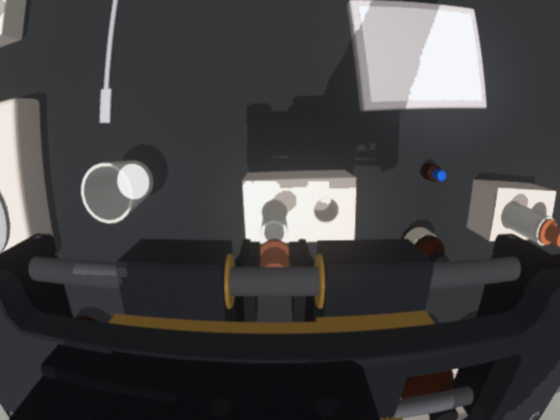

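>>> move_arm(steps=[[[-0.01,0.0002,0.02],0],[[-0.0191,0.0003,0.05],0],[[-0.0191,0.0003,0.068],0],[[-0.0191,0.0003,0.072],0],[[-0.0191,0.0003,0.076],0],[[-0.0191,0.0003,0.08],0],[[-0.0191,0.0003,0.084],0],[[-0.0191,0.0003,0.084],0]])

```text
time_s: 15.18
tool_pos: [0.6331, -0.1875, 0.1557]
tool_rot: [180.0, 0.0, -180.0]
force: [0.5, 0.1, -0.2]
grip_width: 0.0152
```

>>> move_arm(steps=[[[0,0,0.003],0],[[0,0,0.006],0],[[0,0,0.0085],0],[[0,0,0.0105],0],[[0,0,0.0105],0],[[0,0,0.0105],0]])

```text
time_s: 15.92
tool_pos: [0.6334, -0.1877, 0.1458]
tool_rot: [-180.0, 0.0, -180.0]
force: [-0.2, 0.4, 2.8]
grip_width: 0.0152
```

Same contact signature as the wide one. Release, rise and check.

>>> move_arm(steps=[[[0,0,0.0005],0],[[0,0,0.0005],0],[[0,0,0.0005],0],[[0,0,0.0005],0]], hand=-0.2)

```text
time_s: 16.42
tool_pos: [0.6331, -0.1875, 0.1445]
tool_rot: [180.0, -0.0, -180.0]
force: [-0.0, 0.9, -0.0]
grip_width: 0.0467
```

>>> move_arm(steps=[[[0,0,-0.03],0],[[0.01,0,-0.08],0],[[0.02,0,-0.11],0],[[0.03,0,-0.12],0],[[0.03,0,-0.12],0],[[0.03,0,-0.12],0]], hand=-1)

```text
time_s: 17.18
tool_pos: [0.6027, -0.1869, 0.263]
tool_rot: [180.0, -0.1, -180.0]
force: [0.1, 0.2, 0.3]
grip_width: 0.0866
```

```bash
python3 - <<'E'
from h import *
a,d=env.read_camera('wrist');P=cloud('wrist',d)
m=(d>0)&(np.hypot(P[...,0]-.633,P[...,1]+.188)<.03)
k=P[m]
for lo,hi in((.15,.17),(.132,.14),(.126,.1315)):
  t=k[(k[:,2]>lo)&(k[:,2]<hi)]
  if len(t)>5: print(lo,len(t),cv2.minEnclosingCircle(t[:,:2].astype(np.float32)),t[:,2].mean())
to([0.6373,0.1218,0.26],180)
to([0.6373,0.1218,0.106],180)
E
```

```text
0.15 284 ((0.6330084204673767, -0.18724390864372253), 0.00823761336505413) 0.15655565245285094
0.132 152 ((0.6332465410232544, -0.18719682097434998), 0.010572432540357113) 0.13469556248581246
0.126 119 ((0.6322039365768433, -0.18865537643432617), 0.011849873699247837) 0.12877168056741747
t 17.23 pose [ 0.6027 -0.187   0.2629] [ 1.7996e+02 -1.5000e-01 -1.7996e+02] grip 0.0865 F [ 0.5 -0.5 -0.2] shift [-0.0348  0.3087  0.003 ] turn 0.001 q [-11.  17.  32.  84.  -9.  82. 112.]
t 17.23 pose [ 0.6027 -0.187   0.2629] [ 1.7996e+02 -1.5000e-01 -1.7996e+02] grip 0.0865 F [ 0.5 -0.5 -0.2] shift [-0.0352  0.3086  0.157 ] turn 0.001 q [-11.  17.  32.  84.  -9.  82. 112.]
```

>>> move_arm(steps=[[[-0.01,0.06,0.003],0],[[-0.02,0.12,0.003],0],[[-0.03,0.18,0.003],0],[[-0.035,0.24,0.003],0],[[-0.035,0.29,0.003],0],[[-0.035,0.3088,0.02],0],[[-0.035,0.3088,0.06],0],[[-0.035,0.3088,0.1],0],[[-0.035,0.3088,0.14],0],[[-0.035,0.3088,0.157],0],[[-0.035,0.3088,0.157],0],[[-0.035,0.3088,0.157],0]])

```text
time_s: 18.73
tool_pos: [0.6393, 0.1211, 0.1094]
tool_rot: [180.0, 0.1, 180.0]
force: [0.3, 0.4, 0.6]
grip_width: 0.0871
```

>>> move_arm(steps=[[[0,0,0],0],[[0,0,0],0],[[0,0,0],0],[[0,0,0],0],[[0,0,0],0],[[0,0,0],0],[[0,0,0],0]], hand=1, squeeze=15)

```text
time_s: 19.6
tool_pos: [0.6381, 0.1212, 0.1077]
tool_rot: [180.0, 0.0, -180.0]
force: [0.3, -0.2, -0.4]
grip_width: 0.0339
```

```bash
python3 - <<'E'
from h import *
to([0.6373,0.1218,0.176],180)
E
```

```text
t 19.6 pose [0.6381 0.1212 0.1077] [ 180.      0.   -179.99] grip 0.0339 F [ 0.3 -0.2 -0.4] shift [ 0.0008  0.0006 -0.0683] turn 0.0 q [-31.  24.  22.  92. -10.  66.  84.]
```

>>> move_arm(steps=[[[0,0,-0.01],0],[[0,0,-0.025],0],[[0,0,-0.045],0],[[0,0,-0.065],0],[[0,0,-0.08],0],[[0,0,-0.08],0],[[0.02,0.01,-0.08],0],[[0.045,0.02,-0.08],0],[[0.068,0.029,-0.08],0],[[0.068,0.029,-0.08],0],[[0.068,0.029,-0.06],0],[[0.068,0.029,-0.035],0],[[0.068,0.029,-0.015],0],[[0.068,0.029,-0.01],0],[[0.068,0.029,-0.01],0],[[0.068,0.029,-0.01],0]])

```text
time_s: 21.6
tool_pos: [0.571, 0.1502, 0.1188]
tool_rot: [180.0, 0.1, 180.0]
force: [0.4, 0.4, -1.3]
grip_width: 0.0334
```

```bash
python3 - <<'E'
from h import *
to([0.646,0.15,0.118],180)
a,d=env.read_camera('scene');P=cloud('scene',d)
m=(d>0)&(P[...,2]>.056)&(P[...,2]<.064)&(abs(P[...,1]-.155)<.05)&(abs(P[...,0]-.63)<.06)
s=P[m];print('rack x',np.percentile(s[:,0],[1,3,97]))
cv2.imwrite('pics/s3.png',cv2.resize(a[160:340,200:420,::-1],None,fx=3,fy=3,interpolation=cv2.INTER_CUBIC))
E
```

```text
t 21.6 pose [0.571  0.1502 0.1188] [1.7997e+02 1.0000e-01 1.8000e+02] grip 0.0334 F [ 0.4  0.4 -1.3] shift [-0.075  -0.0002  0.0009] turn -0.0 q [-36.  16.  22. 101.  -7.  64.  78.]
rack x [0.57875112 0.58775386 0.67239172]
```

View pics/s3.png

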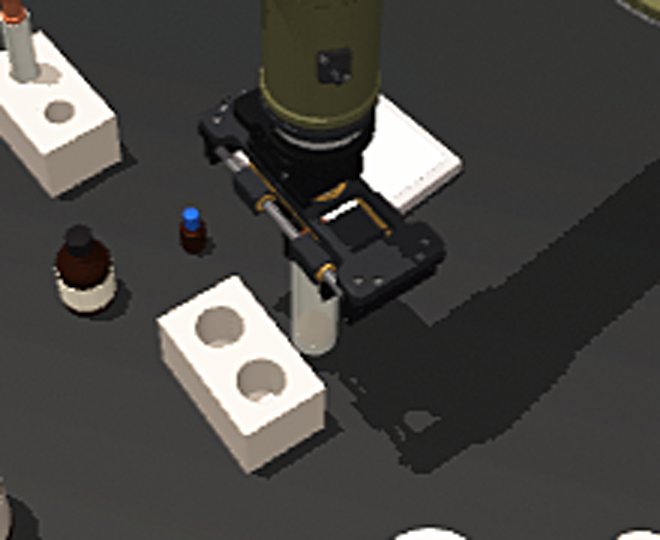

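>>> move_arm(steps=[[[-0.008,0,0],0],[[-0.014,0,0],0],[[-0.019,0,0],0],[[-0.024,0,0],0],[[-0.029,0,0],0],[[-0.034,0,0],0],[[-0.039,0,0],0],[[-0.044,0,0],0],[[-0.049,0,0],0],[[-0.054,0,0],0],[[-0.059,0,0],0],[[-0.064,0,0],0],[[-0.069,0,0],0],[[-0.074,0,0],0],[[-0.074,0,0],0]])

```text
time_s: 23.52
tool_pos: [0.645, 0.1502, 0.1181]
tool_rot: [180.0, 0.1, -180.0]
force: [-1.6, 0.2, -0.3]
grip_width: 0.0333
```

```bash
cat >> h.py <<'E'
def tilt(fn,box=(160,340,200,420)):
    p,r,o=pose(); g=p+np.array([0,0,.011])
    for cam in ('scene','wrist'):
        a,d=env.read_camera(cam);P=cloud(cam,d)
        if cam=='scene': cv2.imwrite('pics/'+fn,cv2.resize(a[box[0]:box[1],box[2]:box[3],::-1],None,fx=3,fy=3,interpolation=cv2.INTER_CUBIC))
        for x in env.cut_out(cam,'wide_tube')[:2]:
            s=P[x['region']&(d>0)]; s=s[np.linalg.norm(s-g,axis=1)<.14]
            if len(s)<30: continue
            v=np.linalg.svd(s-np.median(s,0))[2][0] if len(s)<3000 else 0
            v=v*np.sign(v[2]);print(cam,round(x['conf'],2),np.round(x['uv']),len(s),'axis',np.round(v,3),'tilt',np.degrees(np.arccos(v[2])).round(1),'zrange',np.percentile(s[:,2],[2,98]).round(3),'x',np.percentile(s[:,0],[2,98]).round(3),'y',np.percentile(s[:,1],[2,98]).round(3))
E
python3 - <<'E'
from h import *
tilt('s4.png'); to([0.646,0.15,0.118],180)
E
```

```text
Traceback (most recent call last):
  File "h.py", line 59, in tilt
    v=v*np.sign(v[2]);print(cam,round(x['conf'],2),np.round(x['uv']),len(s),'axis',np.round(v,3),'tilt',np.degrees(np.arccos(v[2])).round(1),'zrange',np.percentile(s[:,2],[2,98]).round(3),'x',np.percentile(s[:,0],[2,98]).round(3),'y',np.percentile(s[:,1],[2,98]).round(3))
                ~^^^
TypeError: 'int' object is not subscriptable
```

View pics/s4.png

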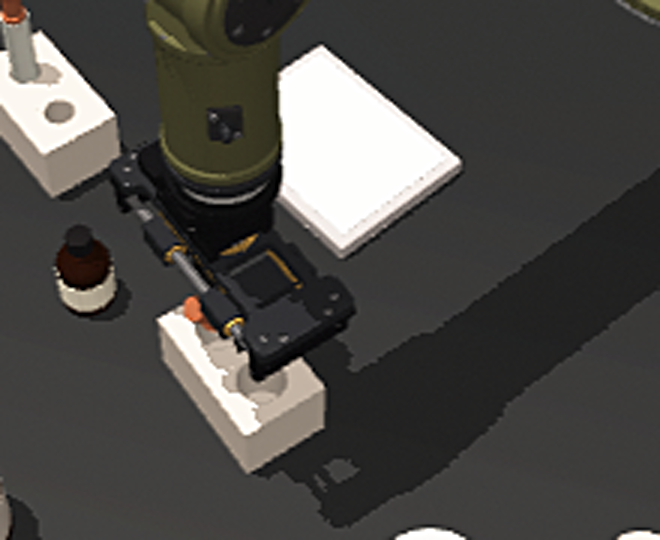

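>>> move_arm(steps=[[[0,0,0],0],[[0,0,0],0],[[0,0,-0.01],0],[[0,0,-0.025],0],[[0,0,-0.045],0],[[0,0,-0.065],0],[[0,0,-0.085],0],[[0,0,-0.1],0],[[0,0,-0.1],0],[[0,0,-0.1],0]], hand=1, squeeze=45)

```text
time_s: 24.98
tool_pos: [0.6436, 0.1502, 0.217]
tool_rot: [-180.0, -0.1, -180.0]
force: [0.8, -0.7, -0.8]
grip_width: 0.0326
```

```bash
sed -i 's/ if len(s)<3000 else 0//; s/np.linalg.svd(s-np.median(s,0))\[2\]/np.linalg.svd(s-s.mean(0),full_matrices=False)[2]/' h.py
python3 - <<'E'
from h import *
tilt('s5.png'); a,d=env.read_camera('wrist'); P=cloud('wrist',d)
cv2.imwrite('pics/w5.png',a[...,::-1])
to([0.478,0,0.21],180)
# wrist slices about the plane of the tube
p,_,_=pose()
m=(d>0)&(abs(P[...,1]-p[1])<.025)&(np.linalg.norm(P-p,axis=-1)<.13)&(P[...,2]<p[2]-.005)&(P[...,2]>.1)
s=P[m];print(len(s))
for z in np.arange(.1,.22,.01):
  t=s[(s[:,2]>=z)&(s[:,2]<z+.01)]
  if len(t)>8: print(z.round(2),len(t),'xmin',np.percentile(t[:,0],[3,97]).round(4),'y',np.percentile(t[:,1],[3,97]).round(4))
E
```

```text
wrist 0.71 [273. 190.] 9702 axis [0.698 0.002 0.716] tilt 44.3 zrange [0.161 0.236] x [0.562 0.634] y [0.135 0.167]
t 25.23 pose [0.6437 0.1502 0.217 ] [-1.7998e+02 -7.0000e-02 -1.7999e+02] grip 0.0333 F [-0.1 -0.4 -1.1] shift [ 0.1657 -0.1501  0.0072] turn 0.0 q [-33.  21.  23.  83.  -8.  78.  80.]
5707
0.15 133 xmin [0.5589 0.5746] y [0.1332 0.1677]
0.16 763 xmin [0.5585 0.5807] y [0.1345 0.1665]
0.17 887 xmin [0.5678 0.5905] y [0.1346 0.1665]
0.18 1026 xmin [0.5774 0.6   ] y [0.1347 0.1662]
0.19 1170 xmin [0.5872 0.6099] y [0.1349 0.1664]
0.2 1392 xmin [0.5976 0.6238] y [0.1343 0.1673]
0.21 336 xmin [0.6058 0.6332] y [0.129  0.1716]
```

View pics/w5.png

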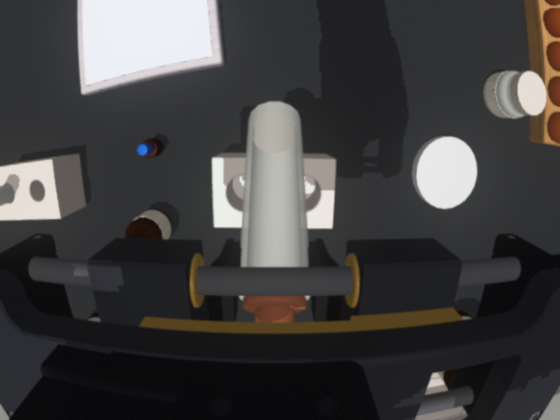

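>>> move_arm(steps=[[[0.008,-0.007,0],0],[[0.023,-0.021,0],0],[[0.041,-0.037,0],0],[[0.06,-0.055,0],0],[[0.08,-0.073,0.002],0],[[0.1,-0.091,0.006],0],[[0.12,-0.109,0.011],0],[[0.138,-0.125,0.015],0],[[0.152,-0.138,0.018],0],[[0.161,-0.146,0.018],0],[[0.165,-0.15,0.018],0],[[0.165,-0.15,0.018],0],[[0.165,-0.15,0.018],0],[[0.165,-0.15,0.018],0],[[0.165,-0.15,0.018],0],[[0.165,-0.15,0.018],0]])

```text
time_s: 27.22
tool_pos: [0.4792, 0.0002, 0.1997]
tool_rot: [-180.0, -0.0, -180.0]
force: [-0.7, 0.2, -1.2]
grip_width: 0.0331
```

```bash
python3 - <<'E'
from h import *
tilt('s6.png',(60,320,180,440)); to([0.478,0,0.2],180)
a,d=env.read_camera('top');P=cloud('top',d)
for q in ['slim_stopper','slim_tube','wide_stopper','vial','reagent_bottle']:
  for x in env.cut_out('top',q)[:1]:
    s=P[x['region']&(d>0)];print(q,round(x['conf'],2),np.median(s,0).round(3),np.percentile(s[:,2],97).round(3))
a,d=env.read_camera('wrist');cv2.imwrite('pics/w6.png',a[...,::-1])
E
```

```text
scene 0.43 [325. 173.] 99 axis [0.79  0.02  0.613] tilt 52.2 zrange [0.132 0.207] x [0.4  0.49] y [0.01 0.02]
wrist 0.91 [275. 191.] 9712 axis [0.692 0.    0.722] tilt 43.8 zrange [0.144 0.219] x [0.397 0.47 ] y [-0.015  0.017]
t 27.43 pose [4.791e-01 2.000e-04 1.997e-01] [ 180.      0.   -179.99] grip 0.0332 F [ 0.5 -0.1 -0.7] shift [ 0.0011 -0.0002 -0.0003] turn 0.0 q [-30.  -2.  26. 110.   1.  72.  86.]
slim_stopper 0.56 [ 0.633 -0.186  0.157] 0.162
slim_tube 0.44 [ 0.626 -0.184  0.097] 0.132
wide_stopper 0.63 [ 0.622 -0.161  0.061] 0.065
vial 0.57 [0.511 0.437 0.068] 0.074
```

View pics/s6.png

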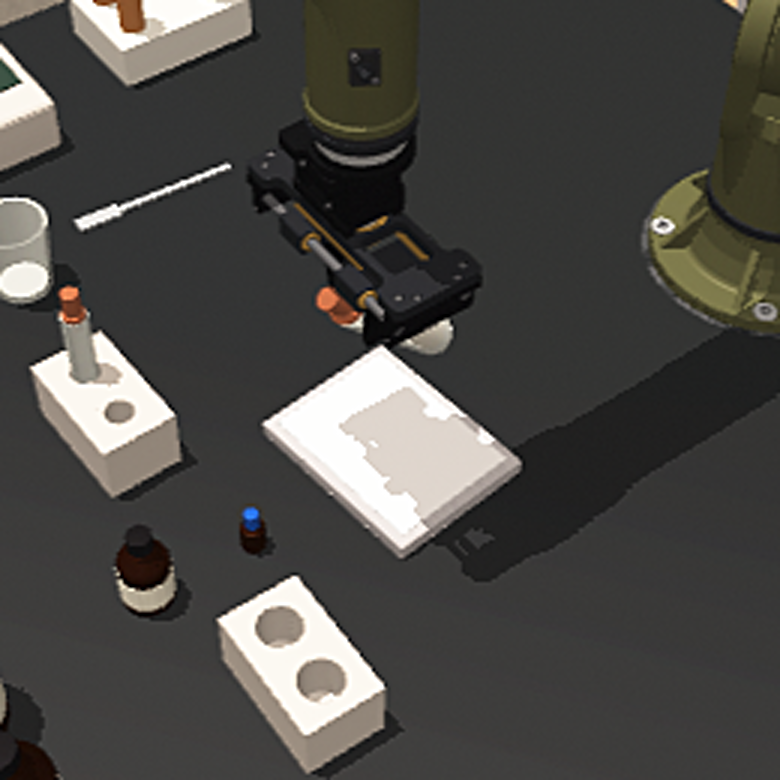

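```bash
python3 - <<'E'
from h import *
a=cv2.imread('pics/w6.png');cv2.imwrite('pics/w6c.png',cv2.resize(a[90:340,170:380],None,fx=3,fy=2.4,interpolation=cv2.INTER_CUBIC))
E
```

```text
(no output)
```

View pics/w6c.png

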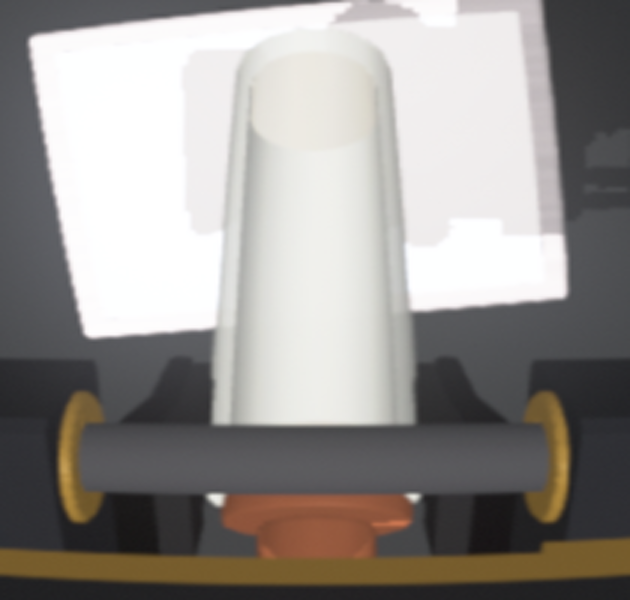

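```bash
python3 - <<'E'
from h import *
p,_,_=pose();a,d=env.read_camera('wrist');P=cloud('wrist',d)
ax=np.array([.698,0,.716]);g=p+[0,0,.011]
hsv=cv2.cvtColor(a,cv2.COLOR_RGB2HSV)
near=(d>0)&(np.linalg.norm(P-g,axis=-1)<.14)
o=near&(hsv[...,1]>110)&(hsv[...,0]<18)
T=env.cut_out('wrist','wide_tube')[0]['region']&near
s=(P[T]-g)@ax;print('foot',np.percentile(s,[.3,1]).round(4),'tube max',s.max().round(4))
q=P[o]-g;t=q@ax;print('orange',len(t),np.histogram(t,bins=np.arange(-.01,.06,.003)))
for y0,y1 in((-.016,-.008),(-.008,0),(0,.008),(.008,.016)):
  k=(q[:,1]>y0)&(q[:,1]<y1);print(y0,np.percentile(t[k],[3,50]).round(4) if k.sum()>5 else None)
E
```

```text
foot [-0.1078 -0.1062] tube max 0.0109
orange 1414 (array([  0,   0,   0,   0,   0,   0,   0, 152, 653, 250, 248,  92,   5,
         6,   6,   2,   0,   0,   0,   0,   0,   0,   0]), array([-0.01 , -0.007, -0.004, -0.001,  0.002,  0.005,  0.008,  0.011,
        0.014,  0.017,  0.02 ,  0.023,  0.026,  0.029,  0.032,  0.035,
        0.038,  0.041,  0.044,  0.047,  0.05 ,  0.053,  0.056,  0.059]))
-0.016 [0.0124 0.0153]
-0.008 [0.0136 0.0176]
0 [0.0137 0.0179]
0.008 [0.0125 0.0155]
```

```bash
python3 -c "
from cell import env
o=env.get_obs();print(o['time_s'],o['grip_width']);print(env.sign_off())"
```

```text
27.875 0.03312091993978523
the job is handed in; nothing more can be done
None
```

Both tubes are closed with the stoppers that fit them, and the gripper is holding the wide tube still, tipped over the light panel. I handed the job in at 27.9 s. The tool could only turn about its own vertical axis. So I drew the wide tube out of its rack, leaned it against the rack's front edge to tip it, and then tightened the grip to 45 N.

**Last checks:**
- **Tilt and position:** the wrist camera gave a tilt of about 44°, stopper end uppermost. The tube's middle is at about (0.445, 0.0, 0.175), over the panel's centre, and its lowest point is about 12 cm above the bench.
- **Wide stopper:** its head is level with the rim to within 1 mm while tipped.
- **Slim stopper:** it is seated, with the head top at 0.135 m and the knob top at 0.157 m, and the slim tube is still in its rack.
- **Bystanders:** the vial, reagent bottle, beaker and spatula look undisturbed in the last scene view. The jar and dish were outside that crop; they looked in place in the wrist picture taken before the final move.

**Checks that disagreed:** the scene camera's tilt estimate was 52°, but it rested on 99 pixels of a mostly hidden tube, so I relied on the wrist camera. In the last top view the network put the vial on the jar and the wide stopper on the slim rack. It did not find the bottle. I discounted those against the pictures.

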